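# Face up the cartons on the sloped dispensing tray

### The arm

A 6-joint arm with a two-finger parallel gripper is mounted at the origin on the work surface. World frame = base frame: x ahead of the robot, y to its left, z up, the work surface at z = 0. Lengths are in mm, angles in degrees, forces in N, time in s.
With the tool pointing down it reaches from about 300 to 850 mm from the base axis. Payload 4.2 kg.
Tool frame: the origin (TCP) lies midway between the tips of the shut fingers; the grasp point (between the pads) lies 19 mm behind it; z points along the fingers, y is the line along which they close (so a half turn about z gives the same grasp; the last joint's range is limited). The gripper opens to 91 mm and grips with 3 to 60 N. Pads are 32 mm wide; open, the fingers measure 118 mm over their backs; the gripper's body (76 mm by 178 mm) begins 60 mm behind the grasp point.
Start: joints at [65.203, 18.312, 89.639, -0, 72.044, -1.146], TCP at [230.68, 526.716, 213.976] pointing down, gripper open.
Joint ranges: [-177.97, 177.97], [-48.28, 115.42], [12.27, 149.76], [-77.06, 257.06], [2.81, 150.46], [-146.56, 146.56]. Speed limits (degrees/s): [147.25, 147.25, 180, 180, 180, 180].

### API

Orientations are given as [roll, pitch, yaw] about the fixed x, y, z axes, in that order (R = Rz(yaw) Ry(pitch) Rx(roll)).
In Python, from workcell import state, grab_frame, camera_model, workorder gives the robot as it stands.
- The arm moves only by the tool carry_out, never from a script. Its argument "commands" is a list of rows, each a list of 7 numbers: the turn, a rotation vector about the tool's x, y, z in degrees, then the shift along the tool's x, y, z in mm, then the opening, from -1 (shut) to 1 (fully open). In form: [[ax, ay, az, dx, dy, dz, hand], ...]. A call has 1 to 20 rows; each row is the pose to reach, as a shift and turn from the pose commanded when the call began, along the tool's axes at that moment; what a row does not reach only later rows make up. A row lasts 1/10 s, in which the tool goes at most 50 mm and 8.59 degrees, less where a joint would pass 70% of its speed; a pose out of reach is approached as far as the arm can. A call with a gripper value outside its range is refused whole. The fingers move at their own pace and stop on an object; "force" is the grip in N (left out, the last holds). Time passes only in rows, so rows that repeat a pose let the fingers close. It gives the time, the measured TCP pose, the force, the opening and the grip force at its end, in the units of the state.
- state(): the state, without advancing time (a new reading comes with each control period).
- grab_frame(name): name is "scene" or "top" or "wrist"; returns the picture (480x640x3 uint8, red, green, blue); there is no depth.
- camera_model(name): a dict with "fx", "fy", "cx", "cy" (pixels), "origin" and "rotation" of the camera in the world; the wrist camera has in their place "mount" (4x4, takes a point from camera to tool coordinates, whose origin is the TCP and whose axes are the flange's). Camera axes: x right, y up, looking along -z (the intrinsics and any distortion apply to the point x, -y, -z); pixel columns grow to the right and rows downward; lengths in mm; the calibration is good to about 2 mm. A picture is of the moment at which its call begins: read the wrist's pose just before it. camera_model takes no time and is no camera call.
- workorder.job_done(): hands the job in; it is judged then, once.
The state is a dict: "time_s": time; "qpos": joint angles; "qvel": joint speeds; "effort": joint torques, N m; "ee_pos": TCP position; "ee_rot": TCP orientation; "force": force on the tool from outside, world axes, zero at the start; "torque": the same for the moment, N m; "gripper_width": finger opening in mm; "gripper_force": force on a finger pad.
Only numpy, scipy, OpenCV 4.12 (cv2) and the standard library are available. Lean on these libraries where they do the work, as an engineer would, in place of code of your own. Each camera call takes 0.05 s, during which the arm holds its last target. There are 200 camera calls.

### The job

Set the three medicine cartons out as a neat, even row on the sloped tray under the lamp bar, in order of length: the longest at the left place seen from the robot, the next in the middle, the shortest at the right, each centred behind its blank label. Each must lie flat on its broad face, pointing straight up the slope, with its lower end against the front lip. Set them down rather than dropping them, and leave the jar and the two bottles standing where they are.

Things in the scene. Friction and masses are not known exactly. Their poses are not given: they have to be found in the camera images.
- carton_long: plain white medicine carton with an orange band round one end, 125 mm long (its x), 56 mm wide (its y), 36 mm high (its z), about 100 g, the longest; at the start it lies askew on the tray, away from its place and in the way of another. Origin at the middle of the carton (18 mm above its underside when flat).
- carton_mid: plain white medicine carton with an orange band round one end, 100 mm long (its x), 56 mm wide (its y), 36 mm high (its z), about 80 g, the middle one; at the start it lies flat in the tote. Origin at the middle of the carton (18 mm above its underside when flat).
- carton_short: plain white medicine carton with an orange band round one end, 75 mm long (its x), 56 mm wide (its y), 36 mm high (its z), about 60 g, the shortest; at the start it lies flat in the tote. Origin at the middle of the carton (18 mm above its underside when flat).
- tray: grey steel tray, 310 mm wide, 163 mm up the slope, sloping 28 degrees, low side to the robot. Origin on its upper surface at the foot of the front lip, mid-width, 55 mm above the counter. x up the slope, y along the lip to the robot's left, z square out of the surface. Lip 14 mm high, 4 mm thick; before it a 20 mm deep ticket strip with three blank white labels, below z 9 mm.
- rack: fixed steel rack under the tray. Origin on the counter below the tray's origin; x level, away from the robot, y along the lip, z up. A lamp bar (24 mm deep, 18 high) runs along y over the whole tray at x 60 mm, underside 279 mm above the counter; two 18 mm posts at x 165, y +-165 mm, joined to it by level arms at its height.
- place_left (a point): left place: point on the tray's upper surface at the lip behind the left label (tray x 0, y +95 mm), axes as the tray's
- place_middle (a point): middle place: the same behind the middle label (tray y 0)
- place_right (a point): right place: the same behind the right label (tray y -95 mm)
- tote: fixed blue open tote, 310 x 310 mm outside, 50 mm high, walls and floor 5 mm thick, standing on the counter; origin at the centre of its underside, z up. It holds the middle and short cartons, the jar and the pill bottle.
- jar: white jar, 48 mm across, 50 mm high, standing in the tote: leave alone. Origin at the centre of its underside.
- pill_bottle: amber pill bottle, 42 mm across, 60 mm high, standing in the tote: leave alone. Origin at the centre of its underside.
- tall_bottle: amber bottle, 60 mm across, 130 mm high, standing on the counter between the tote and the rack, at the far side: leave alone. Origin at the centre of its underside.
There are look-alikes about, which are no part of the job. What is shaped like the carton_long but black or yellow is not meant.

How it is judged (in metres and radians):
At the end, for the whole second after the job is handed in: Long, middle and short carton lie at rest flat on the tray behind the left, middle and right label: centred within 12 mm, square to the lip within 0.12 rad, lower end within 8 mm of the lip, underside on the tray; the jar and both bottles still stand upright within 30 mm of where they were (y of carton_long in the frame of place_left between -0.012 and 0.012 m and x of carton_long in the frame of place_left between 0.0575 and 0.0705 m and z of carton_long in the frame of place_left between 0.014 and 0.023 m and angle between the x axis of each of carton_long, carton_mid, carton_short and the x axis of tray, either way round below 0.12 rad and angle between the z axis of each of carton_long, carton_mid, carton_short and the z axis of tray, either way round below 0.08 rad and linear speed of each of carton_long, carton_mid, carton_short below 0.02 m/s and y of carton_mid in the frame of place_middle between -0.012 and 0.012 m and x of carton_mid in the frame of place_middle between 0.045 and 0.058 m and z of carton_mid in the frame of place_middle between 0.014 and 0.023 m and y of carton_short in the frame of place_right between -0.012 and 0.012 m and x of carton_short in the frame of place_right between 0.0325 and 0.0455 m and z of carton_short in the frame of place_right between 0.014 and 0.023 m and distance of each of jar, pill_bottle, tall_bottle from where it was at the start of the episode below 0.03 m and angle between each of jar, pill_bottle, tall_bottle's own z axis and vertical below 0.3 rad); the robot touches nothing.
It fails at once if the jar is pushed more than 30 mm or tipped over (distance of jar from where it was at the start of the episode above 0.03 m or angle between jar's own z axis and vertical above 0.5 rad).
It fails at once if the pill bottle is pushed more than 30 mm or tipped over (distance of pill_bottle from where it was at the start of the episode above 0.03 m or angle between pill_bottle's own z axis and vertical above 0.5 rad).
It fails at once if the tall bottle is pushed more than 30 mm or tipped over (distance of tall_bottle from where it was at the start of the episode above 0.03 m or angle between tall_bottle's own z axis and vertical above 0.5 rad).
It fails at once if a carton falls or is thrown: it moves faster than 0.7 m/s while the fingers do not touch it ((linear speed of carton_long above 0.7 m/s and contact force between the fingers and carton_long below 0.01 N) or (linear speed of carton_mid above 0.7 m/s and contact force between the fingers and carton_mid below 0.01 N) or (linear speed of carton_short above 0.7 m/s and contact force between the fingers and carton_short below 0.01 N)).
It also fails if it takes over 72 s, if anything falls off the work surface, if the arm or the gripper's body presses on something with over 40 N, if the wrist force passes 120 N, or if a joint passes its speed limit or range.

## Working session

There is one attempt and no reset: what is moved stays moved. The work goes in short steps, Python scripts to look and compute and a tool call to move; the robot and the scene stay as the last step left them, time stands still between calls to the robot, and variables do not carry over. Pictures are saved under pics/ and viewed, at most 10 in all, crops included, and the job is handed in when it is done.

Besides the shell and the picture viewer there is one more tool, called after "Emit:" in YAML: its name, and indented under it one key for each argument. carry_out: Moves the arm, as the interface text tells. Its arguments: {"type":"object","properties":{"commands":{"type":"array"},"force":{"type":"number"}},"required":["commands"]}

```bash
mkdir -p pics; python3 - <<'E'
from workcell import state, grab_frame, camera_model, workorder
import cv2,numpy as np
s=state();print({k:np.round(v,3).tolist() for k,v in s.items()})
for n in ["scene","top"]:
    f=grab_frame(n);cv2.imwrite(f"pics/{n}0.png",f[:,:,::-1])
    print(n,camera_model(n))
print(camera_model("wrist"))
E
```

```text
{'time_s': 0.0, 'qpos': [65.203, 18.35, 89.706, -0.003, 72.044, -1.144], 'qvel': [0.003, 0.058, -0.02, -0.056, 0.047, 0.056], 'effort': [0.001, -41.248, -23.197, 0.073, 0.046, -0.0], 'ee_pos': [230.471, 526.233, 213.134], 'ee_rot': [-179.899, 0.001, 156.348], 'force': [0.207, -1.048, -0.099], 'torque': [0.003, 0.015, 0.009], 'gripper_force': 0.0, 'gripper_width': 91.082}
scene {'fx': 523.6757631207797, 'fy': 523.6757631207797, 'cx': 310.79311269433947, 'cy': 245.60639075524912, 'origin': array([1295.41994482, -644.65324093,  941.82188403]), 'rotation': array([50.17850588,  0.42814267, 49.24842782])}
top {'fx': 479.23837306331563, 'fy': 479.23837306331563, 'cx': 320.69554565874114, 'cy': 248.63320479285304, 'origin': array([ 373.79294524,  -19.67442345, 1076.88863911]), 'rotation': array([ 10.56718575,   1.84742623, -89.51438987])}
{'fx': 403.6036849830144, 'fy': 403.6036849830144, 'cx': 317.64105871567057, 'cy': 237.52412625249337, 'mount': array([[ 2.91406023e-04,  9.67710733e-01,  2.52063191e-01,
         7.09788869e+01],
       [ 9.99999894e-01, -3.71889844e-04,  2.71661249e-04,
         4.20205519e-01],
       [ 3.56629247e-04,  2.52063085e-01, -9.67710739e-01,
        -1.70086694e+02],
       [ 0.00000000e+00,  0.00000000e+00,  0.00000000e+00,
         1.00000000e+00]])}
```

View pics/scene0.png

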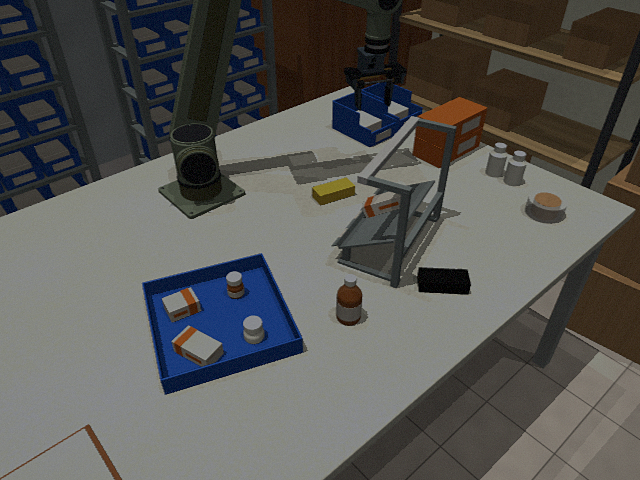

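View pics/top0.png

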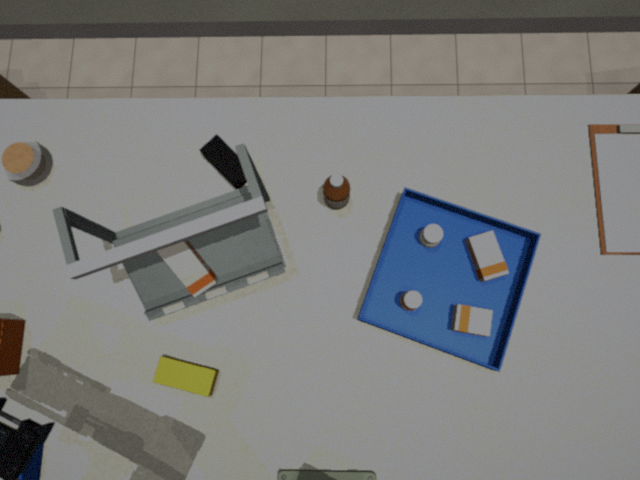

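```bash
cat > h.py <<'E'
import numpy as np, cv2
from scipy.spatial.transform import Rotation as R
from workcell import state, grab_frame, camera_model, workorder
def rpy(a): return R.from_euler('xyz',a,degrees=True).as_matrix()
def cam(n,s=None):
    m=camera_model(n)
    if n=='wrist':
        T=rpy(s['ee_rot']); M=m['mount']; return m,T@M[:3,3]+np.array(s['ee_pos']),T@M[:3,:3]
    return m,np.array(m['origin']),rpy(m['rotation'])
def rays(n,px,s=None):
    m,o,C=cam(n,s); px=np.atleast_2d(px).astype(float)
    d=np.c_[(px[:,0]-m['cx'])/m['fx'],-(px[:,1]-m['cy'])/m['fy'],-np.ones(len(px))]
    return o,d@C.T
def plane(n,px,p0,nrm,s=None):
    o,d=rays(n,px,s); t=((np.array(p0)-o)@nrm)/(d@nrm); return o+d*t[:,None]
def lev(n,px,z,s=None): return plane(n,px,[0,0,z],np.array([0,0,1.]),s)
def proj(n,P,s=None):
    m,o,C=cam(n,s); q=(np.atleast_2d(P)-o)@C
    return np.c_[m['cx']-m['fx']*q[:,0]/q[:,2], m['cy']+m['fy']*q[:,1]/q[:,2]]
E
python3 - <<'E'
import cv2
f=cv2.imread('pics/top0.png')
cv2.imwrite('pics/c1.png',cv2.resize(f[135:335,40:300],None,fx=3,fy=3,interpolation=cv2.INTER_CUBIC))
E
```

```text
(no output)
```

View pics/c1.png

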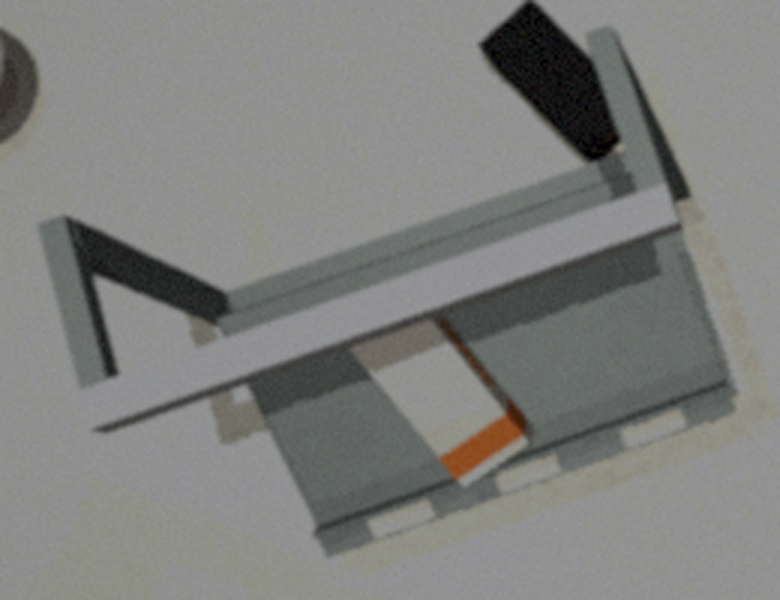

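The crop shows the tray: lip line from crop (317,530) to (730,383), lamp-bar top face corners near (80,388), (668,183), (677,222), (97,428). The long carton is at crop (440,400), its band end near the lip behind the middle label.

```bash
python3 - <<'E'
from h import *
c=lambda p: np.array(p)/3+[40,135]
b=lev('top',c([(80,388),(668,183),(677,222),(97,428)]),297)
print(b.round(1)); print('bar mid',b.mean(0).round(1),'len',np.linalg.norm(b[0]-b[1]),np.linalg.norm(b[1]-b[2]))
v=(b[0]-b[1]+b[3]-b[2]);print('yaw bar',np.degrees(np.arctan2(-v[0],v[1])))
l=lev('top',c([(317,528),(730,383)]),66); v=l[0]-l[1]
yaw=np.arctan2(-v[0],v[1]);print('lip',l.round(1),np.linalg.norm(v),np.degrees(yaw),l.mean(0))
L=lev('top',c([(401,518),(529,471),(655,428)]),57);print('labels',L.round(1),np.diff(L,axis=0))
print('bar mid - lip mid in rack', (R.from_euler('z',-yaw).as_matrix()@(b.mean(0)-l.mean(0))).round(1))
f=cv2.imread('pics/top0.png'); hsv=cv2.cvtColor(f,cv2.COLOR_BGR2HSV)
# tote blue mask, whites inside
m=cv2.inRange(hsv,(100,120,40),(130,255,255)); m[:,:340]=0;m[:,560:]=0
k=cv2.findContours(m,cv2.RETR_EXTERNAL,cv2.CHAIN_APPROX_SIMPLE)[0];k=max(k,key=cv2.contourArea)
box=cv2.boxPoints(cv2.minAreaRect(k));t=lev('top',box,50);print('tote',t.round(1),np.linalg.norm(np.diff(t,axis=0),axis=1))
ins=np.zeros_like(m);cv2.drawContours(ins,[cv2.convexHull(k)],-1,255,-1)
ins=cv2.erode(ins,np.ones((9,9)))
w=cv2.bitwise_and(ins,cv2.bitwise_not(cv2.inRange(hsv,(95,70,0),(135,255,255))))
w=cv2.morphologyEx(w,cv2.MORPH_OPEN,np.ones((3,3)))
for k in cv2.findContours(w,cv2.RETR_EXTERNAL,cv2.CHAIN_APPROX_SIMPLE)[0]:
    if cv2.contourArea(k)<150: continue
    r=cv2.minAreaRect(k);bx=cv2.boxPoints(r);t=lev('top',bx,41);print(np.round(r[0]),cv2.contourArea(k),t.mean(0).round(1),np.linalg.norm(np.diff(t,axis=0),axis=1).round(1),t.round(0)[:,:2].tolist())
cr=f[205:365,350:550];cv2.imwrite('pics/c2.png',cv2.resize(cr,None,fx=3.7,fy=3.7,interpolation=cv2.INTER_CUBIC))
E
```

```text
[[491.3 432.3 297. ]
 [609.8 106.1 297. ]
 [587.  100.3 297. ]
 [468.9 420.2 297. ]]
bar mid [539.3 264.7 297. ] len 347.04340045600503 23.529203332443284
yaw bar 20.10481564250105
lip [[426.7 384.8  66. ]
 [531.4  94.3  66. ]] 308.78919831139297 19.820734499423263 [479.08459876 239.5409452   66.        ]
labels [[434.7 328.3  57. ]
 [468.7 238.   57. ]
 [500.  148.5  57. ]] [[ 3.40040360e+01 -9.02970890e+01  1.13686838e-13]
 [ 3.13266524e+01 -8.95194090e+01 -1.13686838e-13]]
bar mid - lip mid in rack [ 65.1   3.3 231. ]
tote [[ 410.2  -62.2   50. ]
 [ 707.6 -169.9   50. ]
 [ 593.8 -471.4   50. ]
 [ 310.  -352.6   50. ]] [316.26321212 322.22804572 307.69446109]
[472. 320.] 1015.5 [ 414.8 -306.1   41. ] [59.4 83.9 59.1] [[392.0, -259.0], [450.0, -271.0], [437.0, -354.0], [379.0, -341.0]]
[410. 300.] 322.5 [ 454.3 -178.2   41. ] [44.9 40.6 44.6] [[474.0, -156.0], [475.0, -201.0], [434.0, -200.0], [434.0, -155.0]]
[487. 256.] 1332.5 [ 552.9 -345.3   41. ] [ 68.6 102.7  67.4] [[590.0, -299.0], [614.0, -363.0], [515.0, -391.0], [492.0, -328.0]]
[431. 235.] 397.5 [ 597.4 -227.1   41. ] [54.3 44.7 53.9] [[594.0, -193.0], [633.0, -231.0], [600.0, -262.0], [562.0, -223.0]]
```

View pics/c2.png

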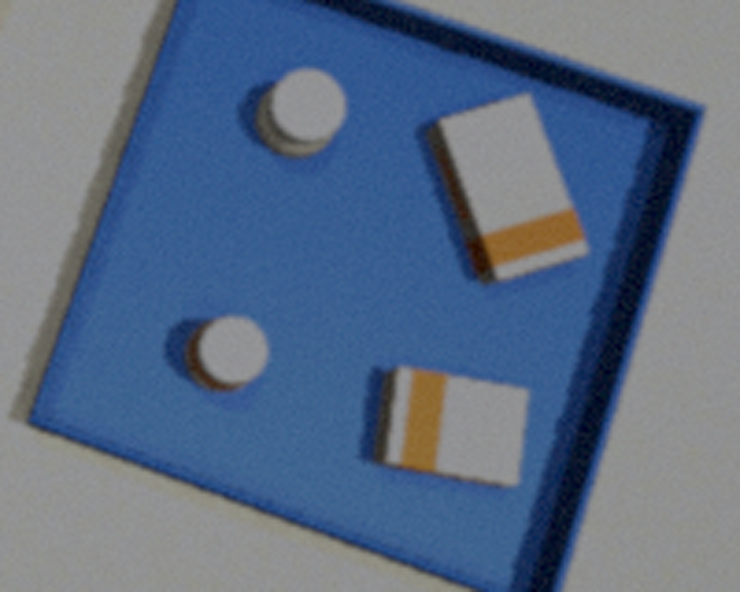

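Crop of the tote: mid top face corners about (438,119), (530,94), (588,252), (496,282); short (398,368), (528,388), (519,486), (387,463). Next I work out the tote carton poses and a viewing pose for the wrist camera square to the tray.

```bash
cat >> h.py <<'E'
O=np.array([484.5,243.4,55.]); YAW=20.0
def tray():
    return R.from_euler('z',YAW,degrees=True).as_matrix()@R.from_euler('y',-28,degrees=True).as_matrix()
def t2w(p): return O+np.atleast_2d(p)@tray().T
def w2t(P): return (np.atleast_2d(P)-O)@tray()
def toolR(yaw,tilt=0,base=None): # tool x towards -x of a frame turned by yaw, z down (tray frame if base None)
    B=tray() if base is None else base
    return B@R.from_euler('z',yaw,degrees=True).as_matrix()@np.diag([-1,1,-1.])@R.from_euler('y',tilt,degrees=True).as_matrix()
def row(P,Rt,s=None):
    s=s or state(); A=rpy(s['ee_rot'])
    return np.r_[R.from_matrix(A.T@Rt).as_rotvec(degrees=True),A.T@(np.ravel(P)-np.array(s['ee_pos']))].round(1).tolist()
E
python3 - <<'E'
from h import *
c=lambda p: np.array(p)/3.7+[350,205]
for n,p in [('mid',[(438,119),(530,94),(588,252),(496,282)]),('short',[(398,368),(528,388),(519,486),(387,463)])]:
    t=lev('top',c(p),41); print(n,t.round(1).tolist(),t.mean(0).round(1),np.linalg.norm(np.diff(t,axis=0),axis=1).round(1))
print(row(t2w([45,0,180]),toolR(0)), t2w([45,0,180]))
E
```

```text
mid [[593.2, -307.7, 41.0], [608.4, -362.3, 41.0], [514.3, -390.3, 41.0], [496.5, -336.4, 41.0]] [ 553.1 -349.2   41. ] [56.7 98.2 56.7]
short [[446.4, -277.8, 41.0], [435.4, -351.3, 41.0], [380.0, -343.1, 41.0], [392.3, -269.3, 41.0]] [ 413.5 -310.4   41. ] [74.3 56.  74.9]
[-10.7, -26.7, -42.7, -313.8, -188.2, -21.5] [[442.42785681 228.08699219 235.05678704]]
```

Emit:
carry_out:
  commands:
    - [-10.7,-26.7,-42.7,-313.8,-188.2,-21.5,1]
    - [-10.7,-26.7,-42.7,-313.8,-188.2,-21.5,1]
    - [-10.7,-26.7,-42.7,-313.8,-188.2,-21.5,1]
    - [-10.7,-26.7,-42.7,-313.8,-188.2,-21.5,1]
    - [-10.7,-26.7,-42.7,-313.8,-188.2,-21.5,1]
    - [-10.7,-26.7,-42.7,-313.8,-188.2,-21.5,1]
    - [-10.7,-26.7,-42.7,-313.8,-188.2,-21.5,1]
    - [-10.7,-26.7,-42.7,-313.8,-188.2,-21.5,1]
    - [-10.7,-26.7,-42.7,-313.8,-188.2,-21.5,1]
    - [-10.7,-26.7,-42.7,-313.8,-188.2,-21.5,1]
    - [-10.7,-26.7,-42.7,-313.8,-188.2,-21.5,1]

```text
time_s: 1.2
ee_pos: [442.1, 229.1, 235.1]
ee_rot: [180.0, 28.0, -160.0]
force: [-0.7, -0.1, -0.7]
gripper_width: 91.0
gripper_force: 0.0
```

```bash
python3 - <<'E'
from h import *
import json
s=state(); f=grab_frame('wrist')
json.dump({k:np.array(v).tolist() for k,v in s.items()},open('s1.json','w'))
print(s['time_s'],s['ee_pos'],s['ee_rot'],s['qpos'],w2t(s['ee_pos']))
cv2.imwrite('pics/w1.png',f[:,:,::-1])
print(proj('wrist',t2w([[0,155,0],[0,-155,0],[163,155,0],[163,-155,0],[-14,95,7],[-14,0,7],[-14,-95,7]]),s).round(0).tolist())
E
```

```text
1.2 [442.09273466 229.07470473 235.10949323] [ 179.96722535   28.04433528 -160.0109685 ] [ 28.8407629   -2.40770861 117.58685629  -6.81048393  37.25125001
 -76.7437825 ] [[ 45.04496866   1.04276472 180.03578319]]
[[497.0, 164.0], [135.0, 164.0], [478.0, 336.0], [154.0, 336.0], [430.0, 147.0], [316.0, 147.0], [201.0, 147.0]]
```

View pics/w1.png

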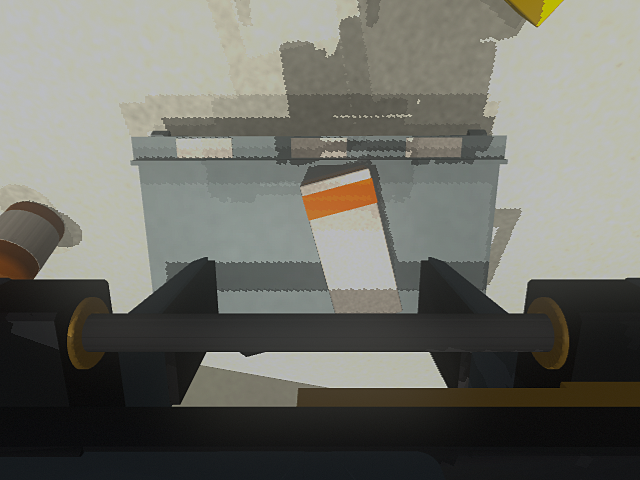

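The wrist view shows the tray lip at row ~160 from column 133 to 506, labels near (204,147), (318,146), (433,147), and the long carton with its near end corners at about (302,187) and (370,168), running up to about (334,312)–(402,312).

```bash
python3 - <<'E'
from h import *
import json
s=json.load(open('s1.json')); f=cv2.imread('pics/w1.png'); g=f.max(2).astype(int)
ez=tray()[:,2]
def tp(px,z): return w2t(plane('wrist',px,t2w([0,0,z])[0],ez,s))
print('lip ends top', tp([(133,160),(506,160)],14).round(1).tolist())
print('labels',tp([(177,147),(232,147),(291,147),(345,147),(407,147),(463,147)],8).round(1)[:,:2].tolist())
# carton edges per row: bright or orange region
hsv=cv2.cvtColor(f,cv2.COLOR_BGR2HSV)
for r in [150,200,225,240]:
    d=np.diff(cv2.GaussianBlur(f,(1,7),0)[r].astype(int).sum(1)); i=np.where(abs(d)>45)[0]; print(r,[(int(a),int(d[a])) for a in i if 120<a<520])
L=[];Rr=[]
for r in range(195,255,3):
    v=f[r].astype(int); m=(v[:,2]>185); c=np.where(m[280:420])[0]+280; L.append((c.min(),r)); Rr.append((c.max()+1,r))
print(L[::4],Rr[::4])
for e in (L,Rr):
    p=tp(e,36); k=np.polyfit(p[:,0],p[:,1],1); print('edge y at x=60',np.polyval(k,60),'yaw',np.degrees(np.arctan(k[0])), 'res',np.std(p[:,1]-np.polyval(k,p[:,0])))
print('near end',tp([(302,188),(370,168)],36).round(1).tolist())
E
```

```text
lip ends top [[-4.0, -149.8, 14.0], [-4.0, 155.9, 14.0]]
labels [[-14.2, -114.8], [-14.2, -69.3], [-14.2, -20.5], [-14.2, 24.1], [-14.2, 75.5], [-14.2, 121.8]]
150 [(131, -68), (132, -116), (176, 100), (231, -216), (274, -95), (290, 83), (324, 151), (325, -52), (327, -47), (332, 62), (334, -52), (337, 120), (338, -52), (346, -77), (350, 97), (358, 52), (363, 48), (365, -55), (371, 49), (376, 47), (383, 78), (396, 75), (405, 109), (409, 112), (410, -58), (411, -72), (460, -101), (486, 63), (504, 168), (505, 66)]
200 [(141, -108), (142, -46), (302, -69), (376, -72), (383, 90), (495, 203)]
225 [(144, -125), (310, 99), (381, -187), (382, -81), (388, 106), (492, 61), (513, 65), (514, 53), (515, 68)]
240 [(146, -111), (314, 117), (384, -87), (385, -203), (392, 110), (490, 97), (491, 108), (492, -107), (507, 66), (508, 49), (509, 69)]
[(np.int64(303), 195), (np.int64(305), 207), (np.int64(309), 219), (np.int64(312), 231), (np.int64(317), 243)] [(np.int64(376), 195), (np.int64(357), 207), (np.int64(380), 219), (np.int64(383), 231), (np.int64(386), 243)]
edge y at x=60 3.6953475107838685 yaw 15.742445836070218 res 12.451101660679575
edge y at x=60 55.902377936622145 yaw 24.833051201851138 res 7.876679610476191
near end [[16.0, -10.7, 36.0], [0.6, 41.8, 36.0]]
```

```bash
sed -i 's/^O=.*/O=np.array([483.6,245.7,55.]); YAW=20.0/' h.py; python3 - <<'E'
from h import *
import json
s=json.load(open('s1.json')); f=cv2.imread('pics/w1.png')
ez=tray()[:,2]
def tp(px,z): return w2t(plane('wrist',px,t2w([0,0,z])[0],ez,s))
b=cv2.GaussianBlur(f,(1,7),0).astype(int)
L=[];Q=[]
for r in range(224,256,2):
    d=np.diff(b[r].sum(1)); 
    L.append((295+np.argmax(d[295:330])+1,r)); Q.append((365+np.argmin(d[365:400])+.8,r))
Q+= [(376.8,200)]
for e in (L,Q):
    p=tp(e,36); k=np.polyfit(p[:,0],p[:,1],1); print(e[::5],'y at 40',np.polyval(k,40).round(1),'yaw',np.degrees(np.arctan(k[0])).round(1), 'res',np.std(p[:,1]-np.polyval(k,p[:,0])).round(2))
print('near end',tp([(302,188),(370,168)],36).round(1).tolist())
print('side bottom right near',tp([(375,165),(380,180)],0).round(1).tolist())
E
```

```text
[(np.int64(311), 224), (np.int64(313), 234), (np.int64(316), 244), (np.int64(319), 254)] y at 40 -7.8 yaw 14.7 res 0.22
[(np.float64(381.8), 224), (np.float64(383.8), 234), (np.float64(386.8), 244), (np.float64(388.8), 254)] y at 40 48.9 yaw 15.0 res 0.24
near end [[16.1, -13.2, 36.0], [0.6, 39.3, 36.0]]
side bottom right near [[1.2, 48.2, 0.0], [14.0, 52.9, 0.0]]
```

```bash
python3 - <<'E'
from h import *
print(row(t2w([59,26,60]),toolR(15)),row(t2w([59,26,5]),toolR(15)))
E
```

```text
[0.0, 0.0, -15.0, -13.8, 27.1, 120.0] [0.0, 0.0, -15.0, -13.8, 27.0, 175.0]
```

Emit:
carry_out:
  commands:
    - [0,0,-15,-13.8,27,40,1]
    - [0,0,-15,-13.8,27,80,1]
    - [0,0,-15,-13.8,27,120,1]
    - [0,0,-15,-13.8,27,140,1]
    - [0,0,-15,-13.8,27,155,1]
    - [0,0,-15,-13.8,27,167,1]
    - [0,0,-15,-13.8,27,175,1]
    - [0,0,-15,-13.8,27,175,1]
    - [0,0,-15,-13.8,27,175,-1]
    - [0,0,-15,-13.8,27,175,-1]
    - [0,0,-15,-13.8,27,175,-1]
    - [0,0,-15,-13.8,27,175,-1]
    - [0,0,-15,-13.8,27,175,-1]
  force: 15

```text
time_s: 2.55
ee_pos: [522.3, 286.1, 88.0]
ee_rot: [-172.2, 27.1, -143.2]
force: [-1.2, -1.3, 3.7]
gripper_width: 56.0
gripper_force: 15.0
```

```bash
python3 - <<'E'
from h import *
s=state();A=tray().T@rpy(s['ee_rot']);print(w2t(s['ee_pos']),R.from_matrix(A).as_euler('zyx',degrees=True),s['gripper_width'],s['gripper_force'])
# lift 15 above, move to left place
print(row(t2w([55.5,95,22]),toolR(0)),row(t2w([55.5,95,5]),toolR(0)))
print(row(t2w([62,30,22]),toolR(15)))
E
```

```text
[[59.84991639 24.72435878  5.56888218]] [1.65066897e+02 1.28361898e-01 1.79999084e+02] 56.046875777382944 14.999156892299652
[-0.0, 0.1, 14.9, -13.9, 69.0, -16.4] [-0.0, 0.1, 14.9, -13.9, 69.0, 0.6]
[-0.0, 0.1, -0.1, -3.5, 4.5, -16.4]
```

Emit:
carry_out:
  commands:
    - [0,0,0,-3.5,4.5,-8,-1]
    - [0,0,0,-3.5,4.5,-16,-1]
    - [0,0,4,-6,22,-16,-1]
    - [0,0,8,-9,38,-16,-1]
    - [0,0,12,-12,54,-16,-1]
    - [0,0,15,-14,68,-16,-1]
    - [0,0,15,-14,69,-16,-1]
    - [0,0,15,-14,69,-11,-1]
    - [0,0,15,-14,69,-6,-1]
    - [0,0,15,-14,69,-3,-1]
    - [0,0,15,-14,69,-1,-1]
    - [0,0,15,-14,69,0,-1]
    - [0,0,15,-14,69,0.3,-1]
    - [0,0,15,-14,69,0.3,-1]

```text
time_s: 3.95
ee_pos: [494.6, 350.1, 85.8]
ee_rot: [-180.0, 28.1, -160.1]
force: [-5.1, -3.3, 7.6]
gripper_width: 56.0
gripper_force: 15.0
```

```bash
python3 - <<'E'
from h import *
s=state();A=tray().T@rpy(s['ee_rot']);print(w2t(s['ee_pos']),R.from_matrix(A).as_euler('zyx',degrees=True),s['gripper_width'],s['gripper_force'],s['force'],tray().T@s['force'])
E
```

```text
[[55.11688374 94.32050054  5.61971892]] [-1.79924834e+02  8.01854084e-02  1.79940839e+02] 55.967971451248964 15.004378706216812 [-5.12481989 -3.33411913  7.61131532] [-1.68562041 -1.38025551  9.51660804]
```

Emit:
carry_out:
  commands:
    - [0,0,0,0,0,0,1]
    - [0,0,0,0,0,0,1]
    - [0,0,0,0,0,0,1]
    - [0,0,0,0,0,-10,1]
    - [0,0,0,0,0,-40,1]
    - [0,0,0,0,0,-85,1]
    - [0,0,0,5,-20,-130,1]
    - [0,0,0,10,-50,-170,1]
    - [0,0,0,10,-94,-175,1]
    - [0,0,0,10,-94,-175,1]
    - [0,0,0,10,-94,-175,1]

```text
time_s: 5.05
ee_pos: [441.3, 230.5, 235.6]
ee_rot: [179.9, 28.2, -160.2]
force: [-0.1, 0.2, 0.2]
gripper_width: 91.0
gripper_force: 0.0
```

```bash
python3 - <<'E'
from h import *
s=state(); f=grab_frame('wrist')
print(s['time_s'],w2t(s['ee_pos']),s['gripper_width'],s['qpos'].round(1))
cv2.imwrite('pics/w2.png',f[:,:,::-1])
exp=[(0,67,36),(0,123,36),(60,67,36),(60,123,36)]
print(proj('wrist',t2w(exp),s).round(0).tolist())
# route to mid carton: centre (553,-349), yaw 16.2 level frame
E
```

```text
5.05 [[ 45.07165667   0.1826098  180.61185877]] 91.04760897659045 [ 29.2  -2.5 117.6  -7.2  37.2 -75.9]
[[404.0, 166.0], [477.0, 166.0], [400.0, 242.0], [469.0, 241.0]]
```

View pics/w2.png

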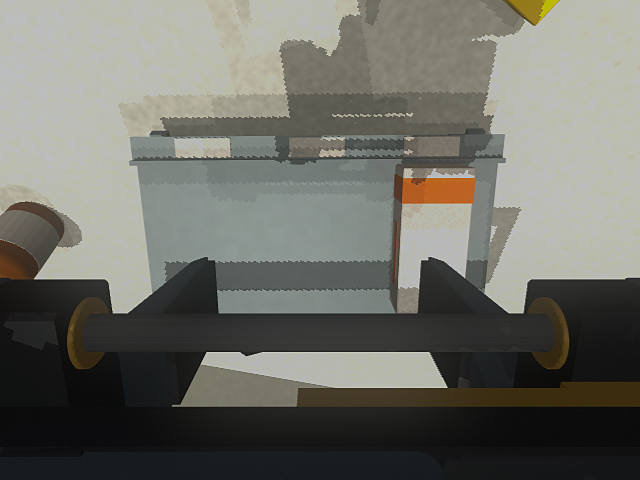

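Long carton lies square behind the left label (near-end corners about (402,167), (474,167), as predicted to ~2 mm). Next the mid carton.

```bash
python3 - <<'E'
from h import *
c=lambda p: np.array(p)/3.7+[350,205]
t=lev('top',c([(704,107),(555,590),(30,425)]),50);print('tote',t.round(0).tolist())
n=np.cross(t[0]-t[1],[0,0,1]);n/=np.linalg.norm(n)
for p in ([569.5,-406,50],[553,-349,50],[413.5,-310.4,50]): print('dist to right wall',(np.array(p)-t[0])@n)
print('bottle',lev('top',[(336,182)],130))
print(row([553,-349,150],toolR(16.2,0,np.eye(3))))
E
```

```text
tote [[599.0, -459.0, 50.0], [323.0, -357.0, 50.0], [412.0, -65.0, 50.0]]
dist to right wall -39.85747479647573
dist to right wall -87.54827366602736
dist to right wall -75.17163380185912
bottle [[690.12371263 -18.03011432 130.        ]]
[1.0, 28.1, 3.6, 121.2, -583.9, 31.0]
```

Emit:
carry_out:
  commands:
    - [1,28,3.6,121,-584,31,0.7]
    - [1,28,3.6,121,-584,31,0.7]
    - [1,28,3.6,121,-584,31,0.7]
    - [1,28,3.6,121,-584,31,0.7]
    - [1,28,3.6,121,-584,31,0.7]
    - [1,28,3.6,121,-584,31,0.7]
    - [1,28,3.6,121,-584,31,0.7]
    - [1,28,3.6,121,-584,31,0.7]
    - [1,28,3.6,121,-584,31,0.7]
    - [1,28,3.6,121,-584,31,0.7]
    - [1,28,3.6,121,-584,31,0.7]
    - [1,28,3.6,121,-584,31,0.7]
    - [1,28,3.6,121,-584,31,0.7]
    - [1,28,3.6,121,-584,31,0.7]
    - [1,28,3.6,121,-584,31,0.7]
    - [1,28,3.6,121,-584,31,0.7]

```text
time_s: 6.7
ee_pos: [554.3, -347.0, 150.5]
ee_rot: [-180.0, 0.1, -163.6]
force: [-0.3, 0.6, 0.3]
gripper_width: 77.5
gripper_force: 0.0
```

```bash
python3 - <<'E'
from h import *
s=state(); f=grab_frame('wrist');print(s['time_s'],s['ee_pos'],s['ee_rot'],s['gripper_width'],s['qpos'].round(1))
cv2.imwrite('pics/w3.png',f[:,:,::-1])
hsv=cv2.cvtColor(f,cv2.COLOR_RGB2HSV)
w=cv2.bitwise_or(cv2.inRange(hsv,(0,0,165),(179,60,255)),cv2.inRange(hsv,(5,120,120),(20,255,255)))
w=cv2.morphologyEx(w,cv2.MORPH_CLOSE,np.ones((5,5)))
for k in cv2.findContours(w,cv2.RETR_EXTERNAL,cv2.CHAIN_APPROX_SIMPLE)[0]:
    if cv2.contourArea(k)<3000: continue
    bx=cv2.boxPoints(cv2.minAreaRect(k));t=lev('wrist',bx,41,s);print(bx.round(0).tolist(),t.mean(0).round(1),np.linalg.norm(np.diff(t,axis=0),axis=1).round(1))
R0=toolR(16.2,0,np.eye(3))
a=np.radians(16.2);cor=[[553+i*50*np.cos(a)-j*28*np.sin(a),-349+i*50*np.sin(a)+j*28*np.cos(a),41] for i in(-1,1) for j in(-1,1)]
print(proj('wrist',cor,s).round(0).tolist(),row([553,-349,10],R0,s))
E
```

```text
6.7 [ 554.29424788 -346.96338816  150.52557284] [-1.79954167e+02  7.78625875e-02 -1.63612257e+02] 77.51693885915158 [ -33.1   27.7   84.     0.    68.2 -139.5]
[[192.0, 352.0], [345.0, 352.0], [345.0, 406.0], [192.0, 406.0]] [ 678.4 -350.6   41. ] [118.3  48.5 123. ]
[[273.0, 165.0], [353.0, 165.0], [353.0, 295.0], [273.0, 295.0]] [ 553.9 -350.3   41. ] [54.7 95.4 59.5]
[[358.0, 66.0], [406.0, -23.0], [508.0, 32.0], [460.0, 121.0]] [ 417.1 -310.2   41. ] [58.  73.4 59.8]
[[-0.0, 0.0], [310.0, 0.0], [310.0, 312.0], [0.0, 312.0]] [ 542.6 -466.6   41. ] [192.4 210.2 233.4]
[[274.0, 161.0], [356.0, 161.0], [277.0, 297.0], [353.0, 297.0]] [-0.0, 0.1, 0.2, 2.0, -1.5, 140.5]
```

View pics/w3.png

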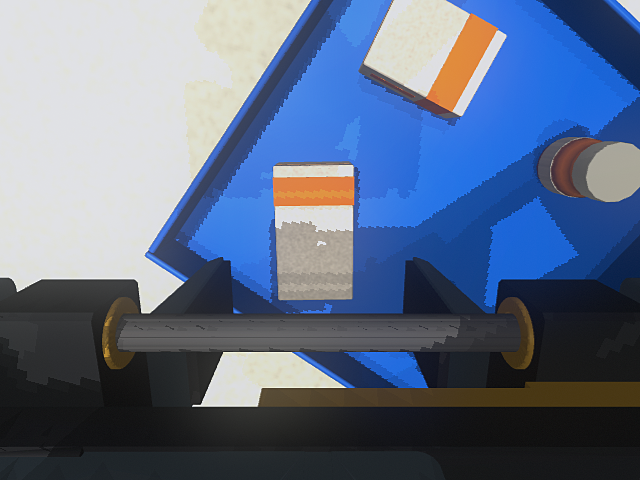

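Wrist view: mid carton square between the fingers (cols 273–353, rows 165–300), agreeing with the top camera; short is at about (432,50).

Emit:
carry_out:
  commands:
    - [0,0,0,0,-2,40,0.7]
    - [0,0,0,0,-2,85,0.7]
    - [0,0,0,0,-2,115,0.7]
    - [0,0,0,0,-2,130,0.7]
    - [0,0,0,0,-2,138,0.7]
    - [0,0,0,0,-2,140.5,0.7]
    - [0,0,0,0,-2,140.5,0.7]
    - [0,0,0,0,-2,140.5,-1]
    - [0,0,0,0,-2,140.5,-1]
    - [0,0,0,0,-2,140.5,-1]
    - [0,0,0,0,-2,140.5,-1]
    - [0,0,0,0,-2,138,-1]
    - [0,0,0,0,-2,120,-1]
    - [0,0,0,0,-2,80,-1]
    - [0,0,0,0,-2,30,-1]
    - [0,0,0,0,-2,-20,-1]
    - [0,0,0,0,-2,-70,-1]
    - [0,0,0,0,-2,-70,-1]
  force: 15

```text
time_s: 8.55
ee_pos: [557.4, -353.0, 229.2]
ee_rot: [-179.2, 0.7, -163.7]
force: [0.9, -0.5, -0.1]
gripper_width: 56.1
gripper_force: 15.0
```

```bash
python3 - <<'E'
from h import *
s=state();print(s['time_s'],s['ee_pos'],s['ee_rot'],s['gripper_width'],s['gripper_force'],s['force'])
print('hover',row(t2w([53,0,80]),toolR(0)), t2w([53,0,80]))
E
```

```text
8.55 [ 557.3570583  -353.02252403  229.21565011] [-179.21592375    0.67420014 -163.74494428] 56.08159370883327 14.959611296653748 [ 0.87465934 -0.51373762 -0.13120354]
hover [-1.7, -27.3, -3.5, -105.1, 597.1, 71.8] [[492.28134783 248.8597522  150.51780026]]
```

Emit:
carry_out:
  commands:
    - [0,0,0,0,0,0,-1]
    - [0,0,0,0,0,0,-1]

```text
time_s: 8.75
ee_pos: [553.2, -350.2, 218.3]
ee_rot: [179.9, -0.1, -163.8]
force: [-1.1, 0.6, -0.1]
gripper_width: 56.2
gripper_force: 15.0
```

```bash
python3 - <<'E'
from h import *
s=state();print(s['time_s'],s['ee_pos'],s['ee_rot'])
print('way',row(t2w([30,-190,150]),toolR(0)), t2w([30,-190,150]))
print('hover',row(t2w([53,0,60]),toolR(0)), t2w([53,0,60]))
E
```

```text
8.75 [ 553.23463523 -350.19693445  218.31699344] [ 1.79897966e+02 -6.52036504e-02 -1.63750271e+02]
way [-0.8, -28.1, -3.7, -68.5, 399.1, 17.4] [[507.30096288  52.13266824 201.52628581]]
hover [-0.8, -28.1, -3.7, -118.6, 592.6, 86.4] [[501.1045271  252.07112683 132.8588484 ]]
```

Emit:
carry_out:
  commands:
    - [-0.8,-28,-3.7,-68,399,17,-1]
    - [-0.8,-28,-3.7,-68,399,17,-1]
    - [-0.8,-28,-3.7,-68,399,17,-1]
    - [-0.8,-28,-3.7,-68,399,17,-1]
    - [-0.8,-28,-3.7,-68,399,17,-1]
    - [-0.8,-28,-3.7,-68,399,17,-1]
    - [-0.8,-28,-3.7,-68,399,17,-1]
    - [-0.8,-28,-3.7,-68,399,17,-1]
    - [-0.8,-28,-3.7,-68,399,17,-1]
    - [-0.8,-28,-3.7,-80,445,34,-1]
    - [-0.8,-28,-3.7,-92,490,51,-1]
    - [-0.8,-28,-3.7,-105,540,68,-1]
    - [-0.8,-28,-3.7,-114,575,80,-1]
    - [-0.8,-28,-3.7,-118.6,592.6,86.4,-1]
    - [-0.8,-28,-3.7,-118.6,592.6,86.4,-1]
    - [-0.8,-28,-3.7,-118.6,592.6,86.4,-1]
    - [-0.8,-28,-3.7,-118.6,592.6,86.4,-1]

```text
time_s: 10.45
ee_pos: [502.5, 249.8, 133.1]
ee_rot: [-179.8, 28.0, -160.0]
force: [-0.5, 0.1, -1.2]
gripper_width: 56.1
gripper_force: 15.0
```

```bash
python3 - <<'E'
from h import *
s=state();print(s['time_s'],s['ee_pos'],s['ee_rot'],w2t(s['ee_pos']),s['gripper_width'])
print('down',row(t2w([53,0,5]),toolR(0)))
E
```

```text
10.45 [502.48327172 249.77018278 133.05438307] [-179.76286663   28.01836007 -159.99464824] [[53.5408889  -2.63373858 59.93386099]] 56.1102614652323
down [-0.2, 0.0, 0.0, 0.6, 2.9, 54.9]
```

Emit:
carry_out:
  commands:
    - [0,0,0,0,2,20,-1]
    - [0,0,0,0,2,36,-1]
    - [0,0,0,0,2,45,-1]
    - [0,0,0,0,2,50,-1]
    - [0,0,0,0,2,53,-1]
    - [0,0,0,0,2,54,-1]
    - [0,0,0,0,2,55,-1]
    - [0,0,0,0,2,55,-1]

```text
time_s: 11.25
ee_pos: [526.1, 261.6, 85.7]
ee_rot: [-179.8, 28.1, -159.9]
force: [-2.2, -2.8, 2.9]
gripper_width: 56.0
gripper_force: 15.0
```

```bash
python3 - <<'E'
from h import *
s=state();print(w2t(s['ee_pos']),s['ee_rot'],s['gripper_width'],tray().T@s['force'])
E
```

```text
[[54.43374318  0.38777271  5.83054555]] [-179.76729722   28.12791582 -159.89982188] 55.979168178786324 [-1.2718093  -1.85969368  3.98748783]
```

Emit:
carry_out:
  commands:
    - [0,0,0,0,0,0.6,-1]
    - [0,0,0,0,0,0.6,0.6]
    - [0,0,0,0,0,0.6,0.6]
    - [0,0,0,0,0,0.6,0.6]
    - [0,0,0,0,0,-10,0.6]
    - [0,0,0,0,0,-40,0.6]
    - [0,0,0,0,0,-85,0.6]
    - [0,0,0,5,0,-130,0.6]
    - [0,0,0,10,0,-175,0.6]
    - [0,0,0,10,0,-175,0.6]
    - [0,0,0,10,0,-175,0.6]

```text
time_s: 12.35
ee_pos: [440.0, 231.2, 236.2]
ee_rot: [-179.8, 28.3, -159.9]
force: [-0.5, 0.1, -0.1]
gripper_width: 73.2
gripper_force: 0.0
```

```bash
python3 - <<'E'
from h import *
s=state(); f=grab_frame('wrist')
print(s['time_s'],w2t(s['ee_pos']),s['qpos'].round(1))
cv2.imwrite('pics/w4.png',f[:,:,::-1])
print(proj('wrist',t2w([(2,67,36),(2,123,36),(2,-28,36),(2,28,36),(60,-28,36),(60,28,36)]),s).round(0).tolist())
c=[414.5,-310.3,150]
for y in (81.2,-98.8):
    print(y,row(c,toolR(y,0,np.eye(3))),'j6 est',np.degrees(np.arctan2(c[1],c[0]))-(y+180)+90)
E
```

```text
12.35 [[ 44.47621737   1.28133274 181.57314814]] [ 29.5  -2.6 117.7  -7.6  37.2 -75.6]
[[403.0, 170.0], [475.0, 170.0], [280.0, 170.0], [352.0, 170.0], [281.0, 242.0], [350.0, 242.0]]
81.2 [-15.1, 25.2, -59.9, 224.9, -499.7, -22.4] j6 est -208.01899561864712
-98.8 [28.9, 17.3, 116.1, 224.9, -499.7, -22.4] j6 est -28.018995618647125
```

View pics/w4.png

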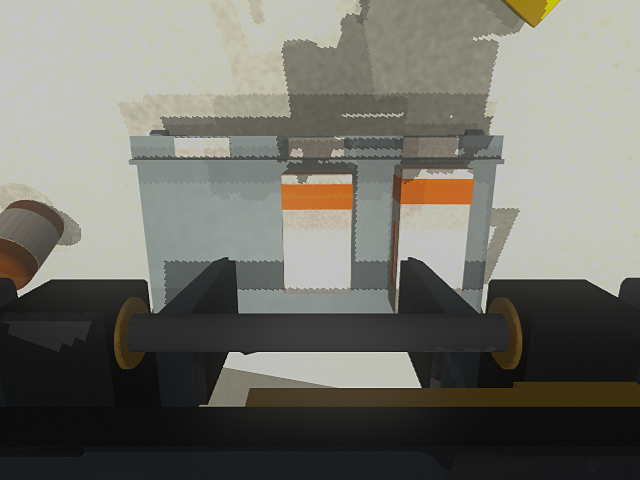

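Mid lies square behind the middle label (near corners (282,173), (352,173)); long is undisturbed. Now the short one.

Emit:
carry_out:
  commands:
    - [0,0,0,30,-50,-10,0.6]
    - [28.9,17.3,116,225,-500,-22,0.6]
    - [28.9,17.3,116,225,-500,-22,0.6]
    - [28.9,17.3,116,225,-500,-22,0.6]
    - [28.9,17.3,116,225,-500,-22,0.6]
    - [28.9,17.3,116,225,-500,-22,0.6]
    - [28.9,17.3,116,225,-500,-22,0.6]
    - [28.9,17.3,116,225,-500,-22,0.6]
    - [28.9,17.3,116,225,-500,-22,0.6]
    - [28.9,17.3,116,225,-500,-22,0.6]
    - [28.9,17.3,116,225,-500,-22,0.6]
    - [28.9,17.3,116,225,-500,-22,0.6]
    - [28.9,17.3,116,225,-500,-22,0.6]
    - [28.9,17.3,116,225,-500,-22,0.6]
    - [28.9,17.3,116,225,-500,-22,0.6]
    - [28.9,17.3,116,225,-500,-22,0.6]
    - [28.9,17.3,116,225,-500,-22,0.6]
    - [28.9,17.3,116,225,-500,-22,0.6]
    - [28.9,17.3,116,225,-500,-22,0.6]
    - [28.9,17.3,116,225,-500,-22,0.6]

```text
time_s: 14.4
ee_pos: [414.8, -310.3, 149.8]
ee_rot: [179.9, 0.0, 81.3]
force: [-0.5, -0.6, 0.5]
gripper_width: 72.9
gripper_force: 0.0
```

```bash
python3 - <<'E'
from h import *
s=state(); f=grab_frame('wrist');print(s['time_s'],s['ee_pos'],s['ee_rot'],s['gripper_width'],s['qpos'].round(1))
cv2.imwrite('pics/w5.png',f[:,:,::-1])
a=np.radians(81.2);cor=[[414.5+i*37.5*np.cos(a)-j*28*np.sin(a),-310.3+i*37.5*np.sin(a)+j*28*np.cos(a),41] for i in(-1,1) for j in(-1,1)]
print(proj('wrist',cor,s).round(0).tolist(),row([414.5,-310.3,10],toolR(-98.8,0,np.eye(3)),s))
hsv=cv2.cvtColor(f,cv2.COLOR_RGB2HSV)
w=cv2.bitwise_or(cv2.inRange(hsv,(0,0,150),(179,60,255)),cv2.inRange(hsv,(5,120,120),(20,255,255)))
w=cv2.morphologyEx(w,cv2.MORPH_CLOSE,np.ones((5,5)))
for k in cv2.findContours(w,cv2.RETR_EXTERNAL,cv2.CHAIN_APPROX_SIMPLE)[0]:
    if cv2.contourArea(k)<3000: continue
    bx=cv2.boxPoints(cv2.minAreaRect(k));t=lev('wrist',bx,41,s);print(bx.round(0).tolist(),t.mean(0).round(1),np.linalg.norm(np.diff(t,axis=0),axis=1).round(1))
E
```

```text
14.4 [ 414.76787654 -310.29194513  149.8102326 ] [1.79946055e+02 4.02189922e-02 8.12896126e+01] 72.92347910103526 [-38.1  16.1 102.7  -0.   61.1 -29.4]
[[355.0, 285.0], [279.0, 285.0], [358.0, 183.0], [277.0, 183.0]] [0.1, 0.0, 0.1, 0.0, -0.4, 139.8]
[[199.0, 352.0], [421.0, 352.0], [421.0, 406.0], [199.0, 406.0]] [ 391.2 -425.    41. ] [171.2  48.5 178. ]
[[278.0, 282.0], [280.0, 181.0], [360.0, 182.0], [359.0, 283.0]] [ 416.2 -309.2   41. ] [73.9 55.2 74. ]
[[548.0, 56.0], [615.0, 19.0], [647.0, 78.0], [580.0, 115.0]] [ 609.5 -227.4   41. ] [44.1 43.9 45.5]
[[-0.0, 0.0], [226.0, 0.0], [226.0, 312.0], [0.0, 312.0]] [ 283.3 -244.1   41. ] [139.8 210.  169.4]
```

Emit:
carry_out:
  commands:
    - [0,0,0,1,1,40,0.6]
    - [0,0,0,1,1,85,0.6]
    - [0,0,0,1,1,115,0.6]
    - [0,0,0,1,1,130,0.6]
    - [0,0,0,1,1,138,0.6]
    - [0,0,0,1,1,139.8,0.6]
    - [0,0,0,1,1,139.8,0.6]
    - [0,0,0,1,1,139.8,-1]
    - [0,0,0,1,1,139.8,-1]
    - [0,0,0,1,1,139.8,-1]
    - [0,0,0,1,1,139.8,-1]
    - [0,0,0,1,1,137,-1]
    - [0,0,0,1,1,120,-1]
    - [0,0,0,1,1,80,-1]
    - [0,0,0,1,1,30,-1]
    - [0,0,0,1,1,-20,-1]
    - [0,0,0,1,1,-60,-1]
    - [0,0,0,1,1,-70,-1]
    - [0,0,0,1,1,-70,-1]
    - [0,0,0,1,1,-70,-1]
  force: 15

```text
time_s: 16.45
ee_pos: [415.2, -308.9, 218.0]
ee_rot: [-179.9, -0.1, 81.2]
force: [-0.6, -0.3, -1.5]
gripper_width: 55.9
gripper_force: 14.9
```

```bash
python3 - <<'E'
from h import *
s=state();print(s['time_s'],s['ee_pos'],s['ee_rot'],s['gripper_width'],s['gripper_force'])
for p in ([0,-250,190],[41,-95,60]): print(row(t2w(p),toolR(0)), t2w(p))
E
```

```text
16.45 [ 415.19196417 -308.86768452  217.99060652] [-1.79873288e+02 -5.89145627e-02  8.12492532e+01] 55.85295667517604 14.923975020647049
[-28.9, -17.3, -116.0, 296.4, 25.3, -4.5] [[485.28483282 -19.73121412 222.76004264]]
[-28.9, -17.3, -116.0, 479.0, 36.2, 91.2] [[523.64004866 159.17649751 127.22518965]]
```

Emit:
carry_out:
  commands:
    - [-28.9,-17.3,-116,296,25,-4.5,-1]
    - [-28.9,-17.3,-116,296,25,-4.5,-1]
    - [-28.9,-17.3,-116,296,25,-4.5,-1]
    - [-28.9,-17.3,-116,296,25,-4.5,-1]
    - [-28.9,-17.3,-116,296,25,-4.5,-1]
    - [-28.9,-17.3,-116,296,25,-4.5,-1]
    - [-28.9,-17.3,-116,296,25,-4.5,-1]
    - [-28.9,-17.3,-116,296,25,-4.5,-1]
    - [-28.9,-17.3,-116,296,25,-4.5,-1]
    - [-28.9,-17.3,-116,296,25,-4.5,-1]
    - [-28.9,-17.3,-116,296,25,-4.5,-1]
    - [-28.9,-17.3,-116,296,25,-4.5,-1]
    - [-28.9,-17.3,-116,296,25,-4.5,-1]
    - [-28.9,-17.3,-116,296,25,-4.5,-1]
    - [-28.9,-17.3,-116,296,25,-4.5,-1]
    - [-28.9,-17.3,-116,296,25,-4.5,-1]
    - [-28.9,-17.3,-116,296,25,-4.5,-1]
    - [-28.9,-17.3,-116,296,25,-4.5,-1]

```text
time_s: 18.25
ee_pos: [485.4, -20.6, 223.1]
ee_rot: [-179.9, 28.0, -160.0]
force: [0.0, -0.1, -1.0]
gripper_width: 56.0
gripper_force: 14.9
```

```bash
python3 - <<'E'
from h import *
s=state();print(s['time_s'],w2t(s['ee_pos']),s['ee_rot'],s['gripper_width'])
for p in ([41,-95,60],): print(row(t2w(p),toolR(0)))
E
```

```text
18.25 [[ 3.97269272e-02 -2.50834489e+02  1.90393373e+02]] [-179.85982668   27.98135072 -159.96280509] 56.00950659701291
[-0.1, -0.0, 0.0, -41.1, 156.1, 130.0]
```

Emit:
carry_out:
  commands:
    - [0,0,0,-10,38,30,-1]
    - [0,0,0,-20,76,60,-1]
    - [0,0,0,-30,112,90,-1]
    - [0,0,0,-37,140,115,-1]
    - [0,0,0,-41,155,130,-1]
    - [0,0,0,-41,155,130,-1]
    - [0,0,0,-41,155,130,-1]
    - [0,0,0,-41,155,130,-1]

```text
time_s: 19.05
ee_pos: [524.6, 157.3, 128.8]
ee_rot: [-179.8, 28.1, -159.9]
force: [0.6, 0.6, 0.1]
gripper_width: 56.2
gripper_force: 14.9
```

```bash
python3 - <<'E'
from h import *
s=state();print(s['time_s'],w2t(s['ee_pos']),s['ee_rot'],s['gripper_width'])
print(row(t2w([40.5,-95,5]),toolR(0)))
E
```

```text
19.05 [[ 41.95622123 -97.11084854  61.25424854]] [-179.77701401   28.13028885 -159.94660663] 56.15321886697124
[-0.2, 0.1, 0.0, 1.6, 2.3, 56.2]
```

Emit:
carry_out:
  commands:
    - [0,0,0,1,1.5,20,-1]
    - [0,0,0,1,1.5,36,-1]
    - [0,0,0,1,1.5,45,-1]
    - [0,0,0,1,1.5,50,-1]
    - [0,0,0,1,1.5,53,-1]
    - [0,0,0,1,1.5,54,-1]
    - [0,0,0,1,1.5,55,-1]
    - [0,0,0,1,1.5,55.5,-1]
    - [0,0,0,1,1.5,55.5,-1]

```text
time_s: 19.95
ee_pos: [547.9, 167.6, 79.5]
ee_rot: [-179.8, 28.1, -159.9]
force: [-2.6, -2.6, 4.5]
gripper_width: 55.9
gripper_force: 14.9
```

```bash
python3 - <<'E'
from h import *
s=state();print(w2t(s['ee_pos']),s['ee_rot'],s['gripper_width'],tray().T@s['force'])
E
```

```text
[[ 41.23018466 -95.33784393   5.81175169]] [-179.77386658   28.14969914 -159.90560771] 55.93288378145307 [-0.79325141 -1.57830974  5.54572283]
```

In contact with the tray; release and look.

Emit:
carry_out:
  commands:
    - [0,0,0,0,0,0.5,-1]
    - [0,0,0,0,0,0.5,0.6]
    - [0,0,0,0,0,0.5,0.6]
    - [0,0,0,0,0,0.5,0.6]
    - [0,0,0,0,0,-10,0.6]
    - [0,0,0,0,0,-40,0.6]
    - [0,0,0,0,0,-85,0.6]
    - [0,0,0,0,30,-130,0.6]
    - [0,0,0,0,70,-175,0.6]
    - [0,0,0,0,96,-175,0.6]
    - [0,0,0,0,96,-175,0.6]
    - [0,0,0,0,96,-175,0.6]

```text
time_s: 21.15
ee_pos: [436.6, 230.6, 233.2]
ee_rot: [-179.8, 28.1, -159.8]
force: [-0.1, 0.1, -0.7]
gripper_width: 73.3
gripper_force: 0.0
```

```bash
python3 - <<'E'
from h import *
s=state(); f=grab_frame('wrist'); t=grab_frame('top')
print(s['time_s'],w2t(s['ee_pos']))
cv2.imwrite('pics/w6.png',f[:,:,::-1]);cv2.imwrite('pics/t6.png',t[:,:,::-1])
ez=tray()[:,2]; hsv=cv2.cvtColor(f,cv2.COLOR_RGB2HSV)
w=cv2.inRange(hsv,(5,150,120),(20,255,255)); w[:, :140]=0
for k in cv2.findContours(w,cv2.RETR_EXTERNAL,cv2.CHAIN_APPROX_SIMPLE)[0]:
    if cv2.contourArea(k)<500: continue
    r=cv2.minAreaRect(k);bx=cv2.boxPoints(r);q=w2t(plane('wrist',bx,t2w([0,0,36])[0],ez,s));print(bx.round(0).tolist(),q.round(1)[:,:2].tolist())
i=[(x,y,36) for y,l in((95,128),(0,103),(-95,78)) for x in (0,3,l)]
print(proj('wrist',t2w(i),s).round(0).tolist())
E
```

```text
21.15 [[ 40.1114695    1.88824056 180.54064549]]
[[280.0, 191.0], [351.0, 191.0], [351.0, 215.0], [280.0, 215.0]] [[13.8, -27.6], [13.6, 27.9], [32.7, 28.4], [32.9, -28.0]]
[[159.0, 211.0], [159.0, 187.0], [231.0, 188.0], [231.0, 213.0]] [[30.3, -124.2], [10.8, -122.0], [11.7, -65.4], [31.2, -66.8]]
[[399.0, 185.0], [472.0, 185.0], [472.0, 210.0], [399.0, 210.0]] [[8.7, 65.2], [8.5, 122.0], [28.2, 123.9], [28.5, 66.3]]
[[438.0, 174.0], [438.0, 178.0], [426.0, 325.0], [315.0, 173.0], [315.0, 177.0], [315.0, 297.0], [193.0, 173.0], [193.0, 177.0], [200.0, 268.0]]
```

View pics/w6.png

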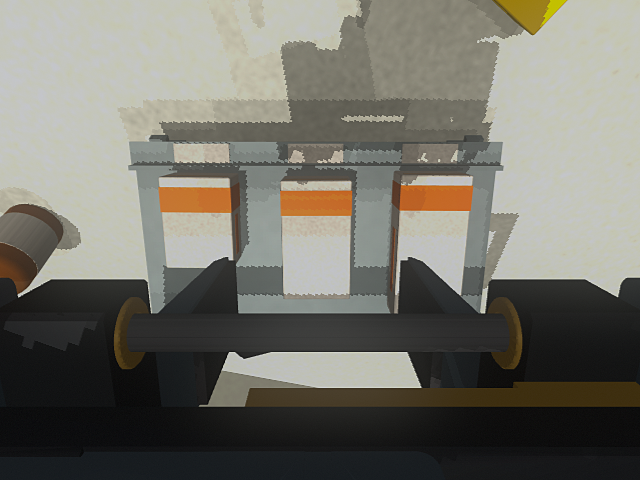

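All three lie square behind their labels (near ends at rows ~175, 180, 177); the mid is the farthest from the lip, so measure that gap.

```bash
python3 - <<'E'
from h import *
f=cv2.imread('pics/w6.png').astype(int).sum(2)
s={'ee_pos':t2w([40.1,1.9,180.5])[0],'ee_rot':[-179.8,28.1,-159.8]}; s['ee_pos']=np.array([436.6,230.6,233.2])
ez=tray()[:,2]
for n,a,b,r0,r1 in [('long',410,462,165,205),('mid',290,342,165,205),('midfar',290,342,285,310),('short',172,222,165,205),('shortfar',172,222,255,280)]:
    p=f[:,a:b].mean(1);d=np.diff(p)[r0:r1];i=np.argsort(-abs(d))[:5];i.sort()
    rows=r0+i+1; x=w2t(plane('wrist',[((a+b)/2,r) for r in rows],t2w([0,0,36])[0],ez,s))[:,0]
    print(n,[(int(r),int(d[j]),round(float(q),1)) for r,j,q in zip(rows,i,x)])
t=cv2.imread('pics/t6.png')
d=cv2.absdiff(t,cv2.imread('pics/top0.png')).max(2)
for n,(u,v) in dict(jar=(431,235),pill=(411,300),tall=(336,190)).items(): print(n,d[v-14:v+14,u-14:u+14].mean())
E
```

```text
long [(166, 61, -6.0), (175, 148, 0.9), (176, 157, 1.6), (185, -151, 8.6), (186, -125, 9.4)]
mid [(166, 133, -5.7), (181, 179, 5.8), (182, 90, 6.6), (190, -70, 12.8), (191, -143, 13.6)]
midfar [(294, -84, 100.0), (295, -80, 100.9), (298, -21, 103.6), (299, 24, 104.5), (300, 12, 105.4)]
short [(177, 161, 3.1), (178, 155, 3.8), (179, 42, 4.6), (187, -152, 10.8), (188, -93, 11.6)]
shortfar [(259, -24, 69.8), (260, -23, 70.6), (261, -23, 71.5), (267, -31, 76.7), (268, -209, 77.5)]
jar 10.223214285714286
pill 10.104591836734693
tall 9.167091836734693
```

The mid carton's gap is ~5–6 mm, close to the 8 mm limit given the calibration, so I'll regrip it and slide it 3 mm towards the lip.

```bash
python3 - <<'E'
from h import *
s=state();print(w2t(s['ee_pos'])); print(row(t2w([53,0.5,5.5]),toolR(0)))
E
```

```text
[[ 39.5713466    0.47591304 179.420903  ]]
[-0.2, -0.0, 0.1, -13.5, 0.7, 173.9]
```

Emit:
carry_out:
  commands:
    - [0,0,0,-13,0,45,0.6]
    - [0,0,0,-13,0,90,0.6]
    - [0,0,0,-13,0,130,0.6]
    - [0,0,0,-13,0,155,0.6]
    - [0,0,0,-13,0,168,0.6]
    - [0,0,0,-13,0,174,0.6]
    - [0,0,0,-13,0,174,0.6]
    - [0,0,0,-13,0,174,-1]
    - [0,0,0,-13,0,174,-1]
    - [0,0,0,-13,0,174,-1]
    - [0,0,0,-13,0,174,-1]
    - [0,0,0,-12,0,173.5,-1]
    - [0,0,0,-11,0,173.5,-1]
    - [0,0,0,-10,0,173.5,-1]
    - [0,0,0,-9.5,0,174,-1]
    - [0,0,0,-9.5,0,174,-1]
  force: 10

```text
time_s: 22.85
ee_pos: [523.7, 261.5, 85.7]
ee_rot: [-179.8, 28.4, -159.9]
force: [-1.2, -2.1, 10.3]
gripper_width: 55.9
gripper_force: 10.0
```

Emit:
carry_out:
  commands:
    - [0,0,0,0,0,0,0.6]
    - [0,0,0,0,0,0,0.6]
    - [0,0,0,0,0,0,0.6]
    - [0,0,0,0,0,-10,0.6]
    - [0,0,0,0,0,-40,0.6]
    - [0,0,0,0,0,-85,0.6]
    - [0,0,0,4,0,-130,0.6]
    - [0,0,0,9.5,0,-174,0.6]
    - [0,0,0,9.5,0,-174,0.6]
    - [0,0,0,9.5,0,-174,0.6]
    - [0,0,0,9.5,0,-174,0.6]

```text
time_s: 23.95
ee_pos: [436.8, 229.9, 231.7]
ee_rot: [-179.8, 28.0, -159.9]
force: [0.0, 0.7, -0.6]
gripper_width: 72.9
gripper_force: 0.0
```

```bash
python3 - <<'E'
from h import *
s=state(); f=grab_frame('wrist'); print(s['time_s'],w2t(s['ee_pos']),s['force'])
cv2.imwrite('pics/w7.png',f[:,:,::-1]); ez=tray()[:,2]
hsv=cv2.cvtColor(f,cv2.COLOR_RGB2HSV)
w=cv2.inRange(hsv,(5,150,120),(20,255,255)); w[:, :140]=0
for k in cv2.findContours(w,cv2.RETR_EXTERNAL,cv2.CHAIN_APPROX_SIMPLE)[0]:
    if cv2.contourArea(k)<500: continue
    bx=cv2.boxPoints(cv2.minAreaRect(k));q=w2t(plane('wrist',bx,t2w([0,0,36])[0],ez,s));print(bx.round(0).tolist(),q.round(1)[:,:2].tolist())
E
```

```text
23.95 [[ 39.37346104   1.20432971 179.19155148]] [ 0.03384224  0.70958667 -0.59356632]
[[282.0, 190.0], [354.0, 190.0], [354.0, 214.0], [282.0, 214.0]] [[11.7, -26.7], [11.5, 29.4], [30.5, 29.8], [30.7, -27.0]]
[[159.0, 189.0], [232.0, 189.0], [232.0, 214.0], [159.0, 214.0]] [[11.1, -122.5], [11.0, -65.6], [30.8, -66.6], [30.9, -124.4]]
[[401.0, 187.0], [474.0, 187.0], [474.0, 211.0], [401.0, 211.0]] [[9.1, 65.8], [9.0, 122.4], [27.9, 124.3], [28.0, 66.8]]
```

View pics/w7.png

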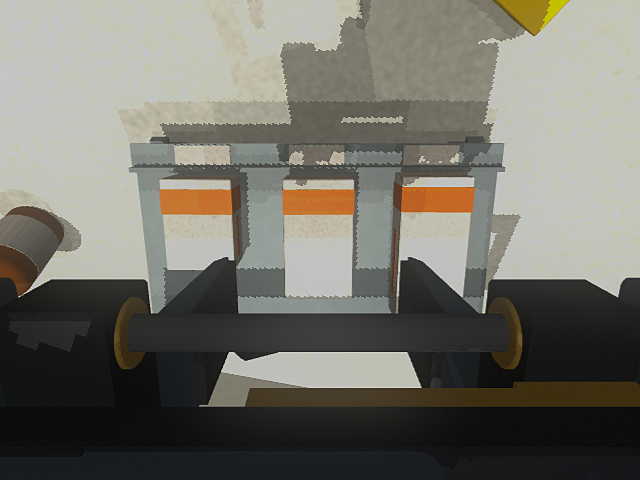

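The picture shows all three cartons square behind their labels with near ends in line (rows ~177–180, columns 160–232, 283–353 and 400–474), and the gripper clear.

```bash
python3 -c "
from workcell import workorder
print(workorder.job_done())"
```

```text
the job is handed in; nothing more can be done
None
```

I handed the job in at about 24 s: by the last wrist view the long, middle and short cartons lie square behind the left, middle and right labels, each measured within about 2 mm of centre and 4 mm of the lip; the jar and bottles look unmoved in the top view taken before a last small nudge of the middle carton, and no verdict came back.

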